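Half-turn seal check of a bayonet filler cap on the bench tester

TASK

Set up the bench tester by sliding its pressure slide to the long mark on the scale, then check the cap that suits its neck (the smaller of the two bar-grip caps): drop its lugs into the neck's slots, push it down against the sprung seat until its rim sits on the neck, and turn it clockwise halfway from the entry ribs to the lock ribs. Finish while still holding it there: gripped, pressed down and half turned, never taken on into the lock. Leave everything else on the bench where it is.

Things in the scene. Friction and masses are not known exactly. Their poses are not given: they have to be found in the camera images.
- tester: Grey bench cap tester, fixed: case 170 x 290 mm (x, y), flat deck 55 mm above the bench. Origin under the case's centre at bench height; z up, front towards -x. On the deck: a round open aluminium neck (axis x +12, y +78 mm; 60 mm across, 36 mm tall), a slide track with scale (x -40 mm, along y from -118 to -18 mm) and a tilted dial gauge (centre x +47, y -104 mm, under 60 mm tall).
- neck_mouth (a point): Centre of the neck's mouth at rim height (91 mm above the bench); axes as the tester's. The rim is a lip 5 mm thick with a 37 mm hole and two opposite slots along the tester's x axis, each 36 deg wide, reaching 25.5 mm from the axis. Outside, twin entry ribs mark each slot. A cap in the neck turns clockwise only (seen from above), from 0 deg at the slots to 80 deg in the lock; halfway is 40 deg.
- lock_rib (a point): Top of one of the two single lock ribs on the neck's outside, 33 mm from its axis and 80 deg clockwise of a slot, 4 mm below the rim (ribs reach 36.5 mm from the axis). The cap's ears point at the lock ribs when it is locked. A ridge 3 mm deep under the lip guards the lock; a cap not pressed down stops at it, a pressed one rides past: beyond about 60 deg it is going into the lock.
- seat (a joint): Depth of the sprung rubber seat inside the neck, m: 0 at rest, its top 8 mm below the rim; grows as it is pushed down, 0.009 with the cap fully down. It pushes up with about 4 N at first touch, 7 N when the lugs are just under the lip and 10.5 N with the cap fully down.
- slide_mark (a point): Where the middle of the slide knob's top must be for the slide to stand at the long mark: on the line that the knob's top travels, level with the long white mark (21 mm long; the others are 7 mm).
- slide_top (a point): Middle of the top of the slide's black knob, 90 mm above the bench. The knob is 24 mm across the track (tester x), 14 mm along it (tester y) and 26 mm tall; its underside is 9 mm above the deck, 3 mm above the track. White line across its top, pointer on its scale side.
- slide (a joint): Position of the slide, m: 0 at the track's -y end (tester frame), growing to 0.1 towards +y. The long mark is at 0.070. It rubs with about 2 N and stays where it is left.
- cap: The cap to check: black plastic bayonet cap, about 85 g, standing on its plug. Origin: centre of the plug's underside, z up. Plug 33.4 mm across; two opposite lugs along the cap's x axis, 8 mm wide, reaching 23.2 mm from the axis, 2 to 7 mm above the origin; rim disc 62 mm across from 17 to 23 mm; two ears on it at +x and -x reach 37.5 mm. Half a turn leaves it the same.
- cap_bar (a point): Middle of the top of the cap's grip bar, 46 mm above the cap's origin. The bar runs along the cap's x axis: 50 mm long, 14 mm thick, 23 mm tall above the rim disc. With the lugs in the slots the cap goes down until its origin is 17 mm below the neck's rim (disc on the rim, fully pressed); left alone, the seat lifts it until the lugs meet the lip, origin 12 mm below the rim.
- big_cap: Bystander: a like black cap, 1.3 times as wide (disc 81 mm, bar 65 mm long), too big for the neck; origin under it.
- screw_cap: Bystander: round ribbed black screw cap, 52 mm diameter, 32 mm tall, no bar; origin under it.
- piston: Bystander: aluminium engine piston, 74 mm diameter, 62 mm tall; origin under it.
- oil_filter: Bystander: white oil filter can, 76 mm diameter, 90 mm tall; origin under it.
- bearing: Bystander: steel bearing ring, 62 mm diameter, 16 mm tall, lying flat; origin under it.
Mind the look-alikes: they are no part of the job. What is shaped like the cap but green, orange or purple is not meant.

How it is judged:
On the way, in this order (a step that is already met when the one before it is completed fails the run):
1. the pressure slide stands at the long mark (value of joint slide between 0.065 and 0.075 m), for 0.2 s.
2. the cap's lugs have gone down through the neck's slots (horizontal distance between cap and neck_mouth below 0.005 m and z of cap in the frame of neck_mouth below -0.0095 m and angle between the x axis of cap and the x axis of tester, either way round below 0.3 rad), for 0.05 s.
At the end, for the whole second after the job is handed in: Slide within 5 mm of the long mark; cap in the neck (axis within 5 mm, upright within 0.12 rad), pressed to within 3 mm of fully down, turned 28 to 52 deg clockwise from the slots (halfway is 40), fingers still gripping it with over 3 N, all through the last second (all of step 1 and horizontal distance between cap and neck_mouth below 0.005 m and z of cap in the frame of neck_mouth below -0.014 m and angle between cap's own z axis and vertical below 0.12 rad and angle between the x axis of cap and the x axis of tester, either way round between 0.489 and 0.908 rad and contact force between the fingers and cap above 3 N); the arm keeps its last pose, push and grip.
It fails at once if the cap is turned on into the lock (more than 65 deg from the slots) (horizontal distance between cap and neck_mouth below 0.005 m and z of cap in the frame of neck_mouth below -0.0095 m and angle between the x axis of cap and the x axis of tester, either way round above 1.135 rad).
It fails at once if another cap or part on the bench is knocked away (moved more than 30 mm) (distance of any of big_cap, screw_cap, piston, oil_filter, bearing from where it was at the start of the episode above 0.03 m).
It also fails if it takes over 64 s, if anything falls off the work surface, if the arm or the gripper's body presses on something with over 40 N, if the wrist force passes 120 N, or if a joint passes its speed limit or range.

ROBOT

A 6-joint arm with a two-finger parallel gripper is mounted at the origin on the work surface. World frame = base frame: x ahead of the robot, y to its left, z up, the work surface at z = 0. Lengths are in m, angles in rad, forces in N, time in s.
With the tool pointing down it reaches from about 0.35 to 0.975 m from the base axis. Payload 4.9 kg.
Tool frame: the origin (TCP) lies at the very end of the fingers, on their centre line; the grasp point (between the pads) lies 19 mm behind it (manip.hold_point_z is the distance from the TCP to the grasp point, in m); z points along the fingers, y is the direction in which the jaws open and shut (so a half turn about z gives the same grasp; the last joint's range is limited). The gripper opens to 85 mm and grips with 20 to 120 N. Pads are 22 mm wide; open, the fingers measure 114 mm over their backs; the gripper's body (76 mm by 85 mm) begins 54 mm behind the grasp point. The pads swing forward as they close: fully open they stand 13 mm farther back than shut.
Start: joints at [1.117, 0.053, 1.613, -0, 1.476, -0.119], TCP at [0.205, 0.59, 0.231] pointing down, gripper open.
Joint ranges: [-3.01, 3.01], [-1.01, 2.22], [0.06, 2.58], [-1.02, 4.17], [0.09, 2.62], [-3.14, 3.14]. Speed limits (rad/s): [2.57, 2.57, 3.14, 3.14, 3.14, 3.14].

INTERFACE

Orientations are given as a unit quaternion [w, x, y, z].
In Python, from plant import monitor, grab_frame, camera_params, ticket, manip gives the robot as it stands.
- The arm moves only by the tool play_rows, never from a script. Its argument "commands" is a list of rows, each an object of numbers: "dx", "dy", "dz": the shift along the tool's x, y, z in cm; "rx", "ry", "rz": the turn, a rotation vector about the tool's x, y, z in rad; "claw": the closure, from 0 (fully open) to 1 (shut). In form: [{"dx": .., "dy": .., "dz": .., "rx": .., "ry": .., "rz": .., "claw": ..}, ...]. A call has 1 to 5 rows; each row is the pose to reach, as a shift and turn from the pose measured when the call began, along the tool's axes at that moment; what a row does not reach only later rows make up. A row lasts 1/10 s, in which the tool goes at most 50 mm and 8.59 degrees, less where a joint would pass 70% of its speed; a pose out of reach is approached as far as the arm can. A call with a gripper value outside its range is refused whole. The fingers move at their own pace and stop on an object; the grip force is fixed at half the most. Time passes only in rows, so rows that repeat a pose let the fingers close. It gives the time, the measured TCP pose, the force and the opening at its end, in the units of the state.
- monitor.state(): the state, without advancing time (a new reading comes with each control period).
- grab_frame(name): name is "scene" or "top" or "wrist"; returns the picture (400x640x3 uint8, blue, green, red); there is no depth.
- camera_params(name): a dict with "fx", "fy", "cx", "cy" (pixels), "rvec" (rotation vector, rad) and "tvec" (3), from world to camera coordinates, as OpenCV has them; the wrist camera has in their place "tool_from_camera" (4x4, takes a point from camera to tool coordinates, whose origin is the TCP and whose axes are the flange's). Camera axes: x right, y down, z forward; pixel columns grow to the right and rows downward; lengths in m; the calibration is good to about 2 mm. A picture is of the moment at which its call begins: read the wrist's pose just before it. camera_params takes no time and is no camera call.
- ticket.job_done(): hands the job in, once; it reports no verdict.
The state is a dict: "time": time; "joint_pos": joint angles; "joint_vel": joint speeds; "joint_efforts": joint torques, N m; "tool_pos": TCP position; "tool_rot": TCP orientation; "contact_force": force on the tool from outside, world axes, zero at the start; "ft_torque": the same for the moment, N m; "gripper_width": opening from 0.0 (shut) to 1.0 (fully open).
Only numpy, scipy, OpenCV 4.12 (cv2) and the standard library are available. Lean on these libraries where they do the work, as an engineer would, in place of code of your own. Each camera call takes 0.05 s, during which the arm holds its last target.

## Working session

There is one attempt and no reset: what is moved stays moved. The work goes in short steps, Python scripts to look and compute and a tool call to move; the robot and the scene stay as the last step left them, time stands still between calls to the robot, and variables do not carry over. Pictures are saved under pics/ and viewed, and the job is handed in when it is done.

Besides the shell and the picture viewer there is one more tool, called as name(argument=value, ...), one argument or row to a line, values as JSON. play_rows: Moves the arm, as the interface text tells. Its arguments: {"type":"object","properties":{"commands":{"type":"array"}},"required":["commands"]}

```bash
mkdir -p pics; ls
cat > h.py <<'E'
import numpy as np, cv2
from plant import monitor, grab_frame, camera_params, ticket, manip
from scipy.spatial.transform import Rotation as R
def save(img,n): cv2.imwrite('pics/'+n+'.png',img)
def toolT():
    s=monitor.state(); q=s['tool_rot']; T=np.eye(4); T[:3,:3]=R.from_quat([q[1],q[2],q[3],q[0]]).as_matrix(); T[:3,3]=s['tool_pos']; return T
def cam(name,T=None):
    p=camera_params(name); K=np.array([[p['fx'],0,p['cx']],[0,p['fy'],p['cy']],[0,0,1.]])
    if name=='wrist':
        W=T@np.array(p['tool_from_camera']); 
    else:
        Rm=R.from_rotvec(p['rvec']).as_matrix(); W=np.eye(4); W[:3,:3]=Rm.T; W[:3,3]=-Rm.T@np.array(p['tvec'])
    return K,W
def ray(c,uv):
    K,W=c; d=W[:3,:3]@np.linalg.inv(K)@np.array([uv[0],uv[1],1.]); return W[:3,3],d
def onz(c,uv,z):
    o,d=ray(c,uv); return o+d*(z-o[2])/d[2]
def proj(c,p):
    K,W=c; q=K@(W[:3,:3].T@(np.array(p)-W[:3,3])); return q[:2]/q[2]
E
python3 - <<'E'
from h import *
s=monitor.state();print(s)
for n in ['scene','top','wrist']:
    save(grab_frame(n),n+'0'); print(n,camera_params(n))
E
```

```text
pics
{'time': 0.0, 'joint_pos': array([ 1.11699959e+00,  5.33487013e-02,  1.61433434e+00, -3.48866755e-05,
        1.47602224e+00, -1.18994617e-01]), 'joint_vel': array([-0.00018617, -0.00024845,  0.00047689, -0.00188853, -0.00176577,
       -0.00042431]), 'joint_efforts': array([-2.90627404e-04, -3.93690956e+01, -3.70175529e+01, -1.74523120e-04,
        7.05780520e-03, -1.93313508e-05]), 'tool_pos': array([0.20508363, 0.58970885, 0.230044  ]), 'tool_rot': array([-2.81748569e-04,  1.66618564e-01,  9.86020861e-01, -1.01819217e-03]), 'contact_force': array([-0.08460565, -0.0622203 ,  0.652011  ]), 'ft_torque': array([0.00207552, 0.06912412, 0.01943754]), 'gripper_width': 0.9995138007706742}
scene {'fx': 419.80830211390156, 'fy': 419.80830211390156, 'cx': 312.6227870198888, 'cy': 200.21627814584136, 'rvec': array([ 1.19967719,  2.32393796, -0.93507139]), 'tvec': array([ 0.38796456, -0.22291838,  1.52656754])}
top {'fx': 487.4415657086323, 'fy': 487.4415657086323, 'cx': 325.99914562363574, 'cy': 196.00394697857953, 'rvec': array([ 2.08430326, -2.14427815,  0.1693801 ]), 'tvec': array([-0.0430807 ,  0.60067904,  1.34588009])}
wrist {'fx': 296.6115044175388, 'fy': 296.6115044175388, 'cx': 324.9295368643265, 'cy': 199.83673160916095, 'tool_from_camera': array([[-2.86506771e-04, -9.49719031e-01, -3.13103306e-01,
         8.02675934e-02],
       [ 9.99999949e-01, -3.15494705e-04,  4.19176957e-05,
        -7.52073574e-04],
       [-1.38592468e-04, -3.13103278e-01,  9.49719073e-01,
        -1.42599453e-01],
       [ 0.00000000e+00,  0.00000000e+00,  0.00000000e+00,
         1.00000000e+00]])}
```

View pics/scene0.png

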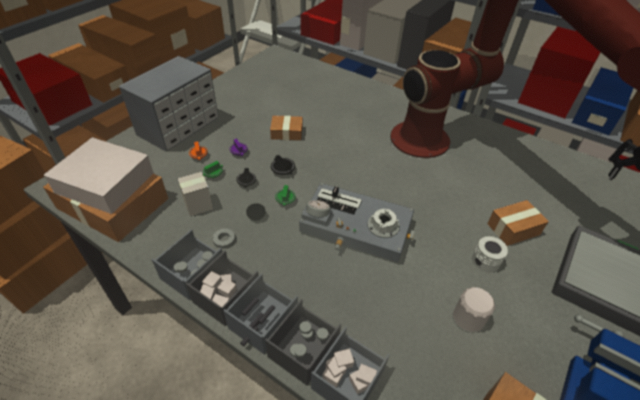

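View pics/top0.png

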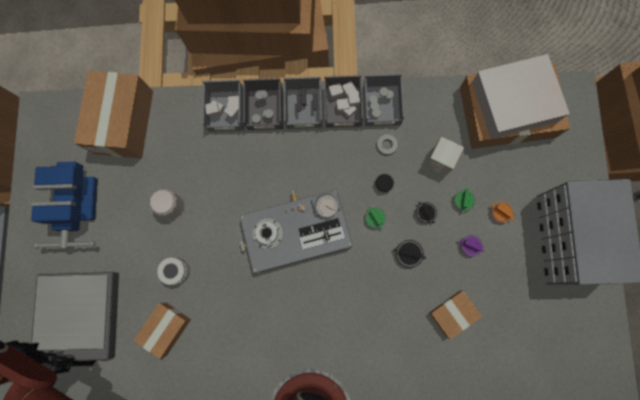

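View pics/wrist0.png

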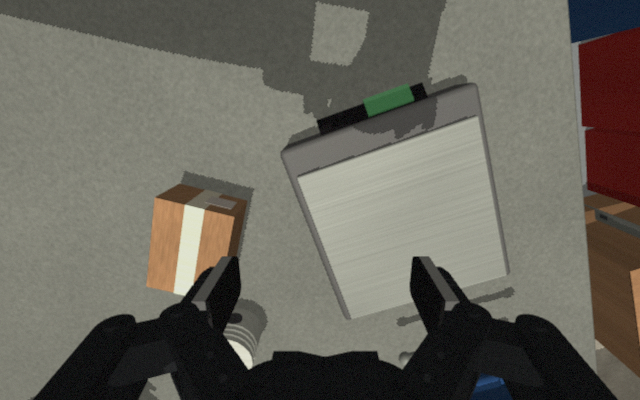

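Run:
```python
from h import *
im=cv2.imread('pics/top0.png')
a=cv2.resize(im[165:285,225:365],None,fx=5,fy=5,interpolation=cv2.INTER_CUBIC); save(a,'top_t')
a=cv2.resize(im[165:285,355:525],None,fx=4.5,fy=4.5,interpolation=cv2.INTER_CUBIC); save(a,'top_c')
c=cam('top')
for n,p,z in [('tester corners',(240,214),.055),('',(340,194),.055),('',(351,241),.055),('',(252,272),.055),('neck',(267,233),.091),('knob',(326,236),.09),('cap',(427,212),.03),('big',(409,253),.04),('screw',(384,184),.03)]:
    print(n,p,onz(c,p,z).round(3))
```

```text
tester corners (240, 214) [0.554 0.188 0.055]
 (340, 194) [ 0.604 -0.1    0.055]
 (351, 241) [ 0.468 -0.127  0.055]
 (252, 272) [0.389 0.153 0.055]
neck (267, 233) [0.493 0.105 0.091]
knob (326, 236) [ 0.481 -0.058  0.09 ]
cap (427, 212) [ 0.548 -0.35   0.03 ]
big (409, 253) [ 0.431 -0.29   0.04 ]
screw (384, 184) [ 0.634 -0.23   0.03 ]
```

View pics/top_t.png

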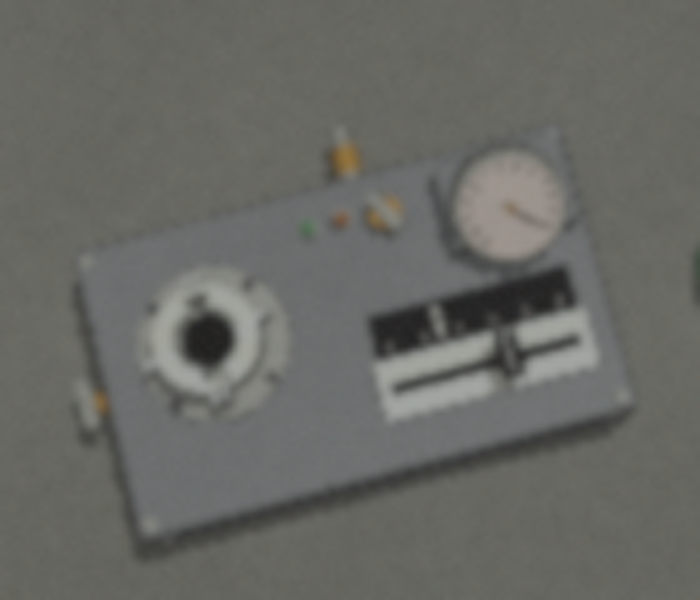

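View pics/top_c.png

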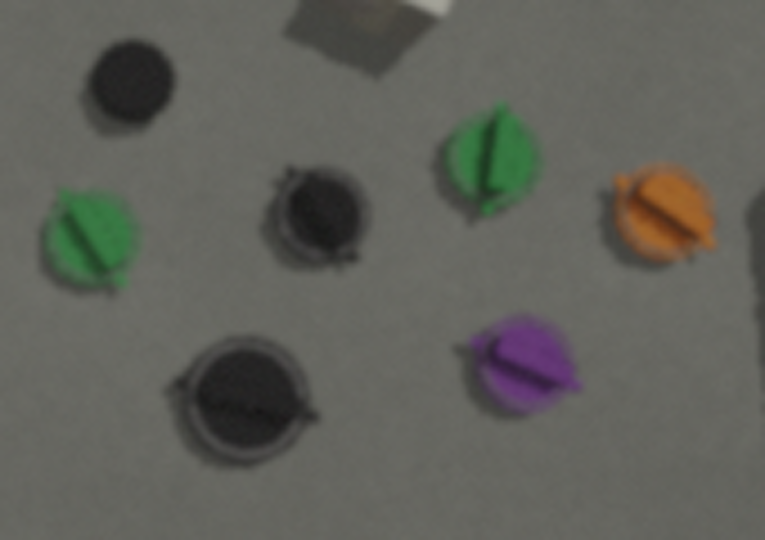

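```bash
cat >> h.py <<'E'
def goto(p,ang):
    """p TCP target world, ang = world angle of tool y axis (rad), tool down. prints row"""
    T=toolT(); best=None
    for a in (ang,ang+np.pi):
        y=np.array([np.cos(a),np.sin(a),0]); z=np.array([0,0,-1.]); x=np.cross(y,z); Rd=np.stack([x,y,z],1)
        rv=R.from_matrix(T[:3,:3].T@Rd).as_rotvec()
        if best is None or np.linalg.norm(rv)<np.linalg.norm(best): best=rv
    d=T[:3,:3].T@(np.array(p)-T[:3,3])*100
    print('dx,dy,dz',d.round(2),'r',best.round(3),'| tcp',T[:3,3].round(4),'w',monitor.state()['gripper_width'],'t',round(monitor.state()['time'],2),'F',monitor.state()['contact_force'].round(1))
E
python3 - <<'E'
from h import *
goto((0.50,0.02,0.26),np.pi/2+0.19)
E
```

```text
dx,dy,dz [-46.57 -44.14  -2.9 ] r [-0.002 -0.001 -0.525] | tcp [0.2051 0.5899 0.2303] w 1.0023887213017557 t 0.15 F [ 0.4  0.4 -0.2]
```

play_rows(
  commands=[
    {"dx": -46.6,"dy": -44.1,"dz": -2.9,"rx": 0,"ry": 0,"rz": -0.525,"claw": 0},
    {"dx": -46.6,"dy": -44.1,"dz": -2.9,"rx": 0,"ry": 0,"rz": -0.525,"claw": 0},
    {"dx": -46.6,"dy": -44.1,"dz": -2.9,"rx": 0,"ry": 0,"rz": -0.525,"claw": 0},
    {"dx": -46.6,"dy": -44.1,"dz": -2.9,"rx": 0,"ry": 0,"rz": -0.525,"claw": 0},
    {"dx": -46.6,"dy": -44.1,"dz": -2.9,"rx": 0,"ry": 0,"rz": -0.525,"claw": 0},
  ],
)

```text
time: 0.65
tool_pos: [0.3188, 0.3701, 0.242]
tool_rot: [-0.0, -0.096, 0.995, -0.001]
contact_force: [0.3, -0.3, 0.4]
gripper_width: 1.003
```

Run:
```python
from h import *
goto((0.50,0.02,0.26),np.pi/2+0.19)
```

```text
dx,dy,dz [-11.09 -37.83  -1.75] r [-0.002 -0.001  0.002] | tcp [0.3188 0.3701 0.242 ] w 1.002592262396618 t 0.65 F [ 0.3 -0.3  0.4]
```

play_rows(
  commands=[
    {"dx": -11.1,"dy": -37.8,"dz": -1.8,"rx": 0,"ry": 0,"rz": 0,"claw": 0},
    {"dx": -11.1,"dy": -37.8,"dz": -1.8,"rx": 0,"ry": 0,"rz": 0,"claw": 0},
    {"dx": -11.1,"dy": -37.8,"dz": -1.8,"rx": 0,"ry": 0,"rz": 0,"claw": 0},
    {"dx": -11.1,"dy": -37.8,"dz": -1.8,"rx": 0,"ry": 0,"rz": 0,"claw": 0},
    {"dx": -11.1,"dy": -37.8,"dz": -1.8,"rx": 0,"ry": 0,"rz": 0,"claw": 0},
  ],
)

```text
time: 1.15
tool_pos: [0.4334, 0.1481, 0.2538]
tool_rot: [-0.0, -0.096, 0.995, -0.001]
contact_force: [-0.1, 0.1, -1.2]
gripper_width: 0.997
```

Run:
```python
from h import *
goto((0.50,0.02,0.26),np.pi/2+0.19)
```

```text
dx,dy,dz [ -4.08 -13.85  -0.6 ] r [-0.001 -0.001  0.003] | tcp [0.4334 0.1481 0.2538] w 0.9970820779351106 t 1.15 F [-0.1  0.1 -1.2]
```

play_rows(
  commands=[
    {"dx": -4.1,"dy": -13.8,"dz": -0.6,"claw": 0},
    {"dx": -4.1,"dy": -13.8,"dz": -0.6,"claw": 0},
    {"dx": -4.1,"dy": -13.8,"dz": -0.6,"claw": 0},
    {"dx": -4.1,"dy": -13.8,"dz": -0.6,"claw": 0},
    {"dx": -4.1,"dy": -13.8,"dz": -0.6,"claw": 0},
  ],
)

```text
invalid input
```

Run:
```python
from h import *
goto((0.50,0.02,0.26),np.pi/2+0.19)
T=toolT(); np.save('T1',T); im=grab_frame('wrist'); save(im,'w1')
```

```text
dx,dy,dz [ -4.08 -13.85  -0.6 ] r [-0.001 -0.001  0.003] | tcp [0.4334 0.1481 0.2538] w 0.9970820779351106 t 1.15 F [-0.1  0.1 -1.2]
```

View pics/w1.png

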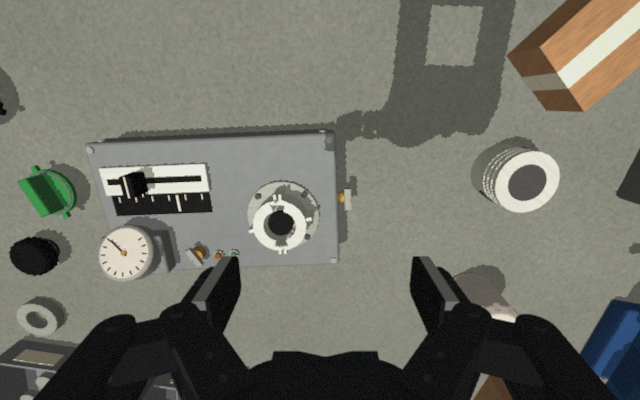

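play_rows(
  commands=[
    {"dx": -5.5,"dy": -13.8,"dz": -0.6,"rx": 0,"ry": 0,"rz": 0,"claw": 0},
    {"dx": -5.5,"dy": -13.8,"dz": -0.6,"rx": 0,"ry": 0,"rz": 0,"claw": 0},
    {"dx": -5.5,"dy": -13.8,"dz": -0.6,"rx": 0,"ry": 0,"rz": 0,"claw": 0},
    {"dx": -5.5,"dy": -13.8,"dz": -0.6,"rx": 0,"ry": 0,"rz": 0,"claw": 0},
    {"dx": -5.5,"dy": -13.8,"dz": -0.6,"rx": 0,"ry": 0,"rz": 0,"claw": 0},
  ],
)

```text
time: 1.7
tool_pos: [0.5161, 0.0155, 0.2608]
tool_rot: [0.0, -0.091, 0.996, -0.003]
contact_force: [-0.8, -0.3, -0.1]
gripper_width: 0.999
```

Run:
```python
from h import *
goto((0.50,0.02,0.26),np.pi/2+0.19)
T=toolT(); np.save('T2',T); im=grab_frame('wrist'); save(im,'w2'); print(R.from_matrix(T[:3,:3]).as_quat(), monitor.state()['joint_vel'].round(3))
a=cv2.resize(im[60:280,100:480],None,fx=2.1,fy=2.1,interpolation=cv2.INTER_CUBIC); save(a,'w2c')
```

```text
dx,dy,dz [1.5  0.73 0.07] r [-0.007 -0.    -0.008] | tcp [0.5161 0.0155 0.2608] w 0.9993427199082706 t 1.7 F [-0.8 -0.3 -0.1]
[-9.09082578e-02  9.95853846e-01 -3.28530865e-03  1.16330577e-04] [ 0.033 -0.019  0.016  0.002  0.001 -0.001]
```

View pics/w2.png

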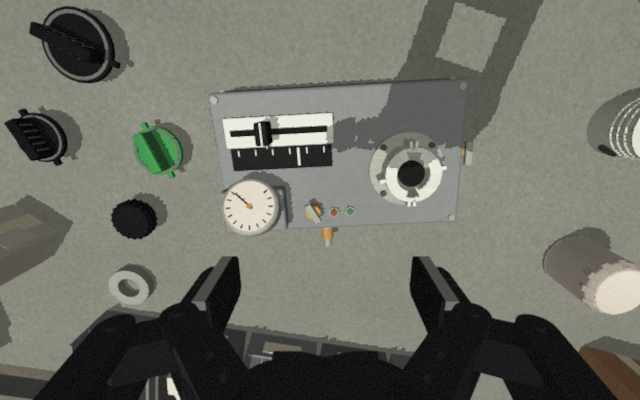

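View pics/w2c.png

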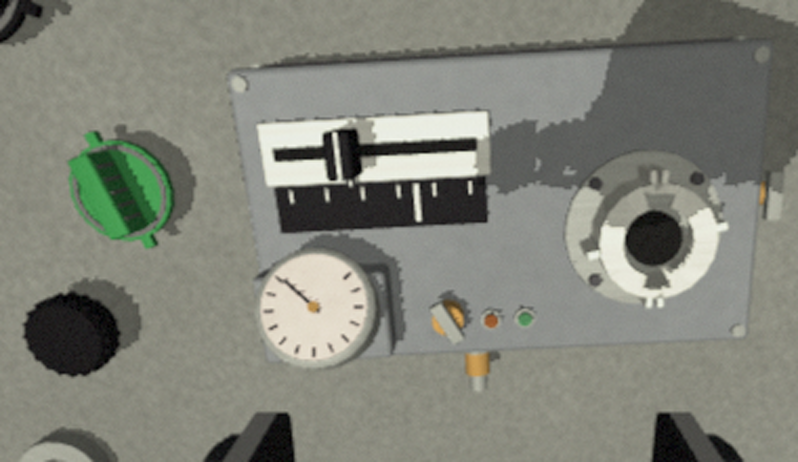

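Run:
```python
from h import *
c=cam('wrist',np.load('T2.npy'))
f=lambda u,v:(u/2.1+100-.25,v/2.1+60-.25)
P={}
for n,u,v,z in [('TL',231,72,.055),('TR',768,42,.055),('BR',747,337,.055),('groove-',273,155,.061),('groove+',476,145,.061),('lm_top',415,183,.058),('lm_bot',418,220,.058),('knobtop',338,131,.09),('knobbot',337,180,.09),('neckouter c',660,238,.091),('ribsTop',660,178,.088),('ribsBot',655,300,.088)]:
    P[n]=onz(c,f(u,v),z); print(n,P[n].round(4))
def ang(a,b): d=P[b]-P[a]; return np.degrees(np.arctan2(d[1],d[0])),np.linalg.norm(d[:2])
print('y axis',ang('TL','TR'),ang('groove-','groove+'),'x axis',ang('TR','BR'),ang('lm_top','lm_bot'),ang('ribsTop','ribsBot'))
```

```text
TL [ 0.4519 -0.1282  0.055 ]
TR [0.3868 0.1452 0.055 ]
BR [0.5466 0.1865 0.055 ]
groove- [ 0.49   -0.1011  0.061 ]
groove+ [0.4649 0.0058 0.061 ]
lm_top [ 0.4914 -0.0235  0.058 ]
lm_bot [ 0.5115 -0.0187  0.058 ]
knobtop [ 0.4682 -0.0621  0.09  ]
knobbot [ 0.492  -0.0599  0.09  ]
neckouter c [0.4911 0.1065 0.091 ]
ribsTop [0.4619 0.0991 0.088 ]
ribsBot [0.5248 0.1141 0.088 ]
y axis (np.float64(103.39377554219887), np.float64(0.28106268029900966)) (np.float64(103.19763463619238), np.float64(0.1097657683817802)) x axis (np.float64(14.500314831686875), np.float64(0.16505932132335938)) (np.float64(13.420791376374025), np.float64(0.020708255937025348)) (np.float64(13.42535248418183), np.float64(0.0646745680477079))
```

Run:
```python
from h import *
goto((0.479,-0.0613,0.12),np.radians(103.4)); print(monitor.state()['joint_pos'])
goto((0.479,-0.0613,0.066),np.radians(103.4))
```

```text
dx,dy,dz [ 5.02 -6.91 14.12] r [-0.006 -0.001 -0.05 ] | tcp [0.5156 0.0167 0.2608] w 0.9993966961819354 t 1.75 F [-0.9 -0.1  0. ]
[-0.10861973 -0.2284929   1.82781223 -0.00613564  1.54079185 -1.86315158]
dx,dy,dz [ 5.02 -6.88 19.52] r [-0.006 -0.001 -0.05 ] | tcp [0.5156 0.0167 0.2608] w 0.9993966961819354 t 1.75 F [-0.9 -0.1  0. ]
```

play_rows(
  commands=[
    {"dx": 5.0,"dy": -6.9,"dz": 14.0,"rx": -0.006,"ry": -0.001,"rz": -0.05,"claw": 0},
    {"dx": 5.0,"dy": -6.9,"dz": 14.0,"rx": -0.006,"ry": -0.001,"rz": -0.05,"claw": 0},
    {"dx": 5.0,"dy": -6.9,"dz": 14.0,"rx": -0.006,"ry": -0.001,"rz": -0.05,"claw": 0},
    {"dx": 5.0,"dy": -6.9,"dz": 14.0,"rx": -0.006,"ry": -0.001,"rz": -0.05,"claw": 0},
    {"dx": 5.0,"dy": -6.9,"dz": 14.0,"rx": -0.006,"ry": -0.001,"rz": -0.05,"claw": 0},
  ],
)

```text
time: 2.25
tool_pos: [0.4771, -0.0599, 0.119]
tool_rot: [-0.002, -0.117, 0.993, 0.001]
contact_force: [1.0, 1.2, 1.0]
gripper_width: 1.002
```

Run:
```python
from h import *
goto((0.479,-0.0613,0.066),np.radians(103.4))
T=toolT(); im=grab_frame('wrist'); save(im,'w3'); c=cam('wrist',T); print(proj(c,(0.479,-.0613,.09)))
```

```text
dx,dy,dz [-0.17 -0.2   5.3 ] r [ 0.003 -0.003  0.   ] | tcp [ 0.4771 -0.0599  0.119 ] w 1.0015139304555454 t 2.25 F [1.  1.2 1. ]
[323.09325691 238.23767949]
```

View pics/w3.png

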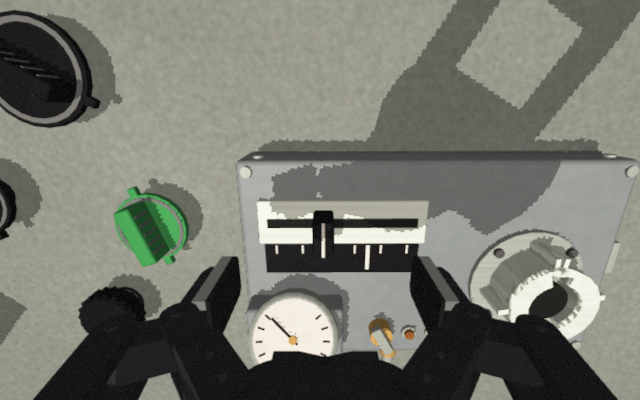

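play_rows(
  commands=[
    {"dx": -0.15,"dy": -0.2,"dz": 3.0,"rx": 0.003,"ry": -0.003,"rz": 0,"claw": 0},
    {"dx": -0.15,"dy": -0.2,"dz": 5.2,"rx": 0.003,"ry": -0.003,"rz": 0,"claw": 0},
    {"dx": -0.15,"dy": -0.2,"dz": 5.2,"rx": 0.003,"ry": -0.003,"rz": 0,"claw": 1},
    {"dx": -0.15,"dy": -0.2,"dz": 5.2,"rx": 0.003,"ry": -0.003,"rz": 0,"claw": 1},
    {"dx": -0.15,"dy": -0.2,"dz": 5.2,"rx": 0.003,"ry": -0.003,"rz": 0,"claw": 1},
  ],
)

```text
time: 2.8
tool_pos: [0.4833, -0.0616, 0.0724]
tool_rot: [0.004, -0.118, 0.993, -0.002]
contact_force: [-0.2, -0.2, -0.7]
gripper_width: 0.513
```

play_rows(
  commands=[
    {"dx": 0,"dy": 0,"dz": 0,"rx": 0,"ry": 0,"rz": 0,"claw": 1},
    {"dx": 0,"dy": 0,"dz": 0,"rx": 0,"ry": 0,"rz": 0,"claw": 1},
    {"dx": 0,"dy": 0,"dz": 0,"rx": 0,"ry": 0,"rz": 0,"claw": 1},
  ],
)

```text
time: 3.1
tool_pos: [0.4849, -0.0617, 0.0747]
tool_rot: [0.006, -0.117, 0.993, -0.002]
contact_force: [-0.7, 2.3, 5.6]
gripper_width: 0.145
```

Run:
```python
from h import *
goto((0.4697,-0.028,0.066),np.radians(103.4))
T=toolT(); im=grab_frame('wrist'); save(im,'w4')
```

```text
dx,dy,dz [0.7  3.63 0.84] r [-0.006  0.011  0.002] | tcp [ 0.4849 -0.0617  0.0747] w 0.14450538658759704 t 3.1 F [-0.7  2.3  5.6]
```

View pics/w4.png

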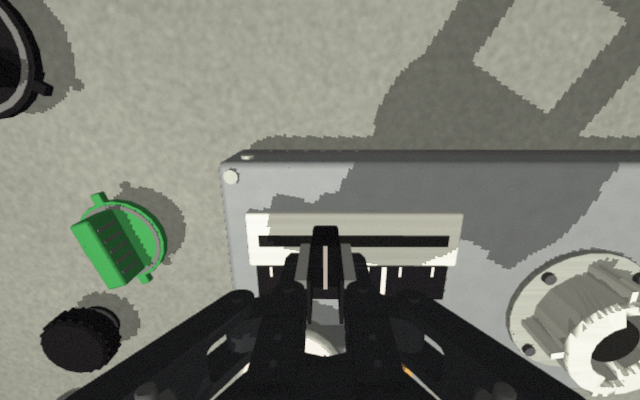

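play_rows(
  commands=[
    {"dx": 0,"dy": 0.9,"dz": 0,"rx": 0,"ry": 0,"rz": 0,"claw": 1},
    {"dx": 0,"dy": 1.8,"dz": 0,"rx": 0,"ry": 0,"rz": 0,"claw": 1},
    {"dx": 0,"dy": 2.7,"dz": 0,"rx": 0,"ry": 0,"rz": 0,"claw": 1},
    {"dx": 0,"dy": 3.5,"dz": 0,"rx": 0,"ry": 0,"rz": 0,"claw": 1},
    {"dx": 0,"dy": 3.5,"dz": 0,"rx": 0,"ry": 0,"rz": 0,"claw": 1},
  ],
)

```text
time: 3.65
tool_pos: [0.4763, -0.026, 0.0747]
tool_rot: [0.006, -0.118, 0.993, -0.001]
contact_force: [-1.3, 1.2, 2.3]
gripper_width: 0.145
```

play_rows(
  commands=[
    {"dx": 0,"dy": 0,"dz": 0,"rx": 0,"ry": 0,"rz": 0,"claw": 1},
    {"dx": 0,"dy": 0,"dz": 0,"rx": 0,"ry": 0,"rz": 0,"claw": 1},
    {"dx": 0,"dy": 0,"dz": 0,"rx": 0,"ry": 0,"rz": 0,"claw": 1},
  ],
)

```text
time: 3.95
tool_pos: [0.4762, -0.0258, 0.0747]
tool_rot: [0.006, -0.118, 0.993, -0.001]
contact_force: [-1.2, 0.9, 0.9]
gripper_width: 0.146
```

Run:
```python
from h import *
goto((0.4697,-0.028,0.066),np.radians(103.4))
T=toolT(); im=grab_frame('wrist'); save(im,'w5')
save(cv2.resize(im[180:330,200:480],None,fx=2.8,fy=2.8,interpolation=cv2.INTER_CUBIC),'w5c')
```

```text
dx,dy,dz [ 0.7  -0.06  0.86] r [-0.003  0.011  0.002] | tcp [ 0.4762 -0.0258  0.0747] w 0.14614204778200848 t 3.95 F [-1.2  0.9  0.9]
```

View pics/w5c.png

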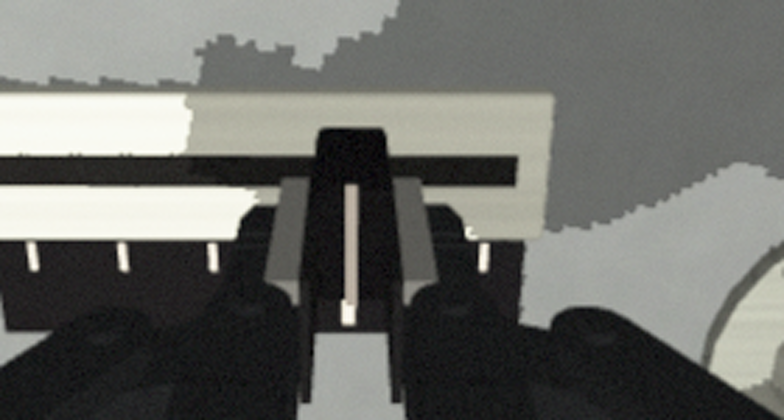

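play_rows(
  commands=[
    {"dx": 0,"dy": 0,"dz": 0,"rx": 0,"ry": 0,"rz": 0,"claw": 0.4},
    {"dx": 0,"dy": 0,"dz": 0,"rx": 0,"ry": 0,"rz": 0,"claw": 0.4},
    {"dx": 0,"dy": 0,"dz": 0,"rx": 0,"ry": 0,"rz": 0,"claw": 0.4},
    {"dx": 0,"dy": 0,"dz": -4,"rx": 0,"ry": 0,"rz": 0,"claw": 0.4},
    {"dx": 0,"dy": 0,"dz": -8,"rx": 0,"ry": 0,"rz": 0,"claw": 0},
  ],
)

```text
time: 4.5
tool_pos: [0.474, -0.0256, 0.154]
tool_rot: [0.004, -0.118, 0.993, -0.0]
contact_force: [1.1, 0.4, 0.2]
gripper_width: 0.756
```

play_rows(
  commands=[
    {"dx": -2,"dy": 0,"dz": -5,"rx": 0,"ry": 0,"rz": 0,"claw": 0},
    {"dx": -4,"dy": 0,"dz": -10,"rx": 0,"ry": 0,"rz": 0,"claw": 0},
    {"dx": -4,"dy": 0,"dz": -10,"rx": 0,"ry": 0,"rz": 0,"claw": 0},
    {"dx": -4,"dy": 0,"dz": -10,"rx": 0,"ry": 0,"rz": 0,"claw": 0},
  ],
)

```text
time: 4.9
tool_pos: [0.5137, -0.0165, 0.2568]
tool_rot: [0.006, -0.118, 0.993, -0.001]
contact_force: [0.8, 0.3, -0.7]
gripper_width: 0.998
```

Run:
```python
from h import *
goto((0.55,-0.35,0.26),np.radians(103.4))
T=toolT(); np.save('T6',T); im=grab_frame('wrist'); save(im,'w6')
save(cv2.resize(im[60:280,100:480],None,fx=2.1,fy=2.1,interpolation=cv2.INTER_CUBIC),'w6c')
```

```text
dx,dy,dz [  4.27 -33.28  -0.26] r [-0.003  0.012  0.002] | tcp [ 0.5137 -0.0165  0.2568] w 0.9981677723336635 t 4.9 F [ 0.8  0.3 -0.7]
```

View pics/w6.png

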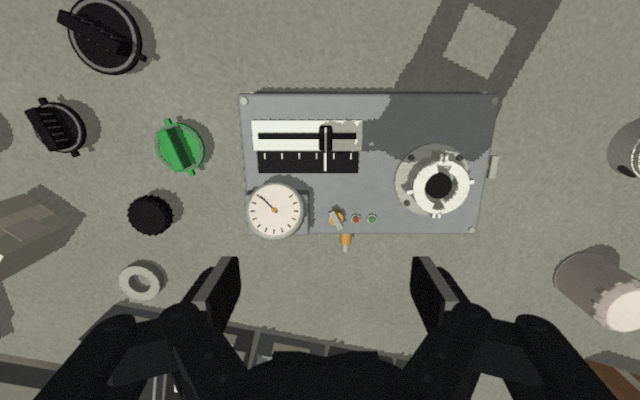

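View pics/w6c.png

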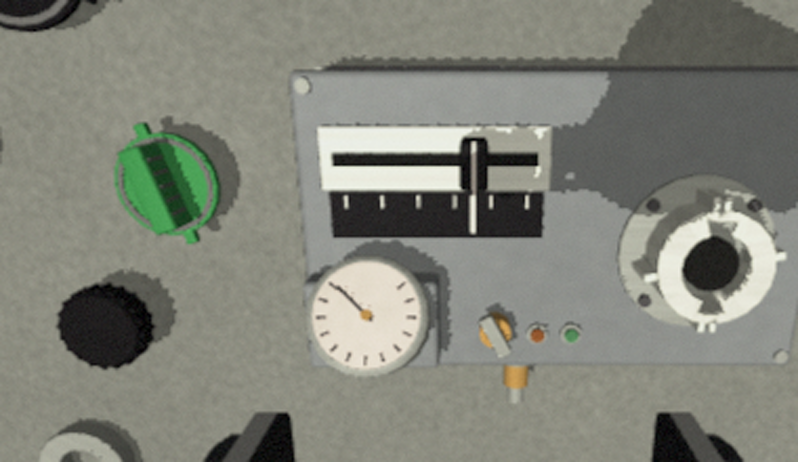

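Run:
```python
from h import *
f=lambda u,v:(u/2.1+100-.25,v/2.1+60-.25)
for Tn,pts,m in [('T2',[(660,178),(655,300),(593,253),(723,227)],[(415,183),(418,220)]),('T6',[(722,203),(707,327),(651,278),(782,257)],[(473,195),(473,235)])]:
    c=cam('wrist',np.load(Tn+'.npy'))
    q=[onz(c,f(*p),.086) for p in pts]
    for a,b in ((0,1),(2,3)):
        d=q[b]-q[a]; print(Tn,((q[a]+q[b])/2).round(4),np.linalg.norm(d).round(4),np.degrees(np.arctan2(d[1],d[0])).round(1))
    q=[onz(c,f(*p),.058) for p in m]; d=q[1]-q[0]; print('mark',q[0].round(4),q[1].round(4),np.degrees(np.arctan2(d[1],d[0])))
    # bright lip mask
    im=cv2.imread('pics/w%s.png'%Tn[1]); g=cv2.cvtColor(im,cv2.COLOR_BGR2GRAY)
    ctr=proj(c,(.491,.106,.091)); 
    m=(g>185).astype(np.uint8); yy,xx=np.mgrid[:400,:640]; m[np.hypot(xx-ctr[0],yy-ctr[1])>45]=0
    ys,xs=np.nonzero(m); (cx,cy),r=cv2.minEnclosingCircle(np.stack([xs,ys],1).astype(np.float32)); print(Tn,'mask circ',cx,cy,r,onz(c,(cx,cy),.088).round(4))
    save(cv2.resize(im[int(ctr[1])-50:int(ctr[1])+50,int(ctr[0])-50:int(ctr[0])+50],None,fx=6,fy=6,interpolation=cv2.INTER_CUBIC),'neck'+Tn)
c=cam('top')
im=cv2.imread('pics/top0.png'); g=cv2.cvtColor(im,cv2.COLOR_BGR2GRAY)
h=(g<60).astype(np.uint8); h=h[215:250,250:285]; n,l,s,ce=cv2.connectedComponentsWithStats(h); print(s,ce+[250,215])
```

```text
T2 [0.4936 0.1073 0.086 ] 0.0651 13.4
T2 [0.4932 0.1072 0.086 ] 0.0677 112.3
mark [ 0.4914 -0.0235  0.058 ] [ 0.5115 -0.0187  0.058 ] 13.420430566802896
T2 mask circ 408.0 170.0 38.11833572387695 [0.4894 0.1002 0.088 ]
T6 [0.4939 0.1071 0.086 ] 0.0673 14.1
T6 [0.4939 0.1081 0.086 ] 0.0678 113.3
mark [ 0.4915 -0.0231  0.058 ] [ 0.5133 -0.0178  0.058 ] 13.524743583698092
T6 mask circ 435.0 184.0 38.210044860839844 [0.4916 0.0998 0.088 ]
[[   0    0   35   35 1159]
 [  12   13    9   10   66]] [[267.05522002 231.97152718]
 [266.03030303 232.5       ]]
```

View pics/neckT6.png

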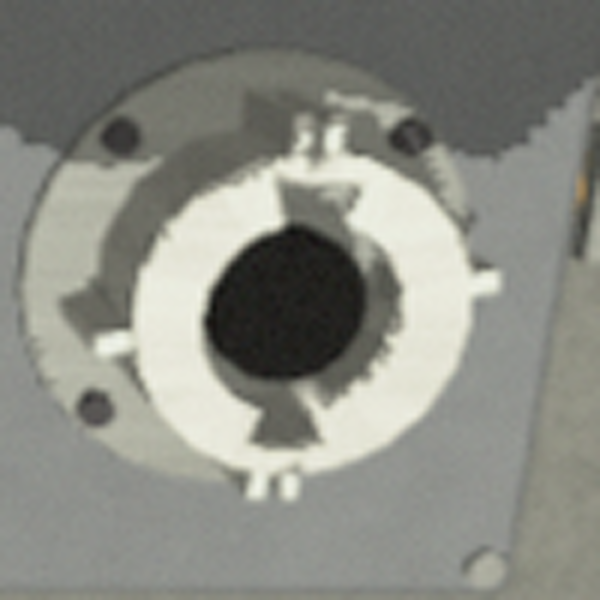

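Run:
```python
from h import *
f=lambda u,v:(u/2.1+100-.25,v/2.1+60-.25)
T=np.load('T6.npy'); c=cam('wrist',T)
ctr=proj(c,(.491,.106,.091)).astype(int)
p=np.array([301,313])/6-.42+ctr-50; print('neck px',p,onz(c,p,.091))
k=[onz(c,f(473,y),.09) for y in (141,165,190)]; print(np.round(k,4))
im=cv2.imread('pics/w6.png'); save(cv2.resize(im[110:185,290:365],None,fx=8,fy=8,interpolation=cv2.INTER_CUBIC),'k6')
```

```text
neck px [440.74666667 186.74666667] [0.49250631 0.10562452 0.091     ]
[[ 0.4606 -0.0304  0.09  ]
 [ 0.4718 -0.0277  0.09  ]
 [ 0.4836 -0.0249  0.09  ]]
```

View pics/k6.png

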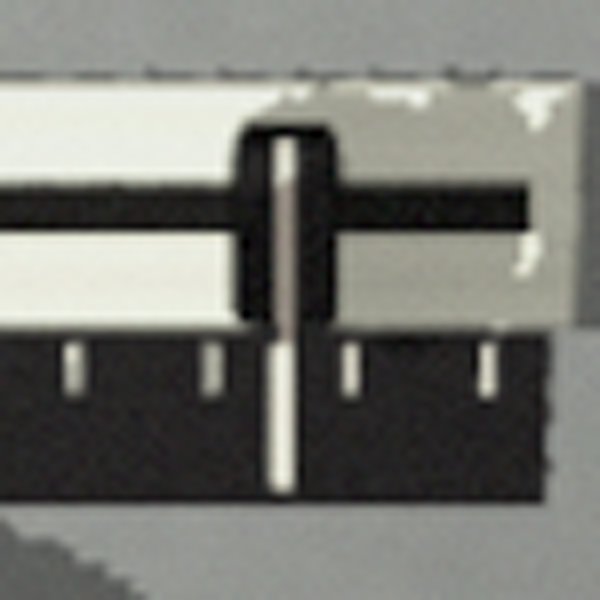

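Run:
```python
from h import *
goto((0.575,-0.345,0.22),np.radians(123.5)); print(monitor.state()['joint_pos'].round(2))
```

```text
dx,dy,dz [  1.61 -33.42   3.46] r [-0.003  0.007 -0.349] | tcp [ 0.5122 -0.0163  0.2542] w 0.9988750388249529 t 4.95 F [ 0.4  0.9 -0.1]
[-0.18 -0.24  1.85  0.    1.53 -1.99]
```

play_rows(
  commands=[
    {"dx": 1.6,"dy": -33.4,"dz": 3.4,"rx": 0,"ry": 0.007,"rz": -0.349,"claw": 0},
    {"dx": 1.6,"dy": -33.4,"dz": 3.4,"rx": 0,"ry": 0.007,"rz": -0.349,"claw": 0},
    {"dx": 1.6,"dy": -33.4,"dz": 3.4,"rx": 0,"ry": 0.007,"rz": -0.349,"claw": 0},
    {"dx": 1.6,"dy": -33.4,"dz": 3.4,"rx": 0,"ry": 0.007,"rz": -0.349,"claw": 0},
    {"dx": 1.6,"dy": -33.4,"dz": 3.4,"rx": 0,"ry": 0.007,"rz": -0.349,"claw": 0},
  ],
)

```text
time: 5.45
tool_pos: [0.5561, -0.2554, 0.2263]
tool_rot: [-0.001, -0.288, 0.958, 0.001]
contact_force: [0.9, 0.2, 0.1]
gripper_width: 0.999
```

Run:
```python
from h import *
goto((0.575,-0.345,0.22),np.radians(123.5))
```

```text
dx,dy,dz [ 3.37 -8.51  0.62] r [ 0.002 -0.002  0.   ] | tcp [ 0.5561 -0.2554  0.2263] w 0.9992248870469941 t 5.45 F [0.9 0.2 0.1]
```

play_rows(
  commands=[
    {"dx": 3.4,"dy": -8.5,"dz": 0.6,"rx": 0.002,"ry": -0.002,"rz": 0,"claw": 0},
    {"dx": 3.4,"dy": -8.5,"dz": 0.6,"rx": 0.002,"ry": -0.002,"rz": 0,"claw": 0},
    {"dx": 3.4,"dy": -8.5,"dz": 0.6,"rx": 0.002,"ry": -0.002,"rz": 0,"claw": 0},
    {"dx": 3.4,"dy": -8.5,"dz": 0.6,"rx": 0.002,"ry": -0.002,"rz": 0,"claw": 0},
  ],
)

```text
time: 5.85
tool_pos: [0.5729, -0.3451, 0.2165]
tool_rot: [-0.002, -0.287, 0.958, 0.002]
contact_force: [-1.4, -0.0, 0.6]
gripper_width: 1.002
```

Run:
```python
from h import *
goto((0.575,-0.345,0.22),np.radians(123.5))
T=toolT(); np.save('T7',T); im=grab_frame('wrist'); save(im,'w7')
```

```text
dx,dy,dz [-0.18 -0.11 -0.35] r [ 0.006 -0.002 -0.002] | tcp [ 0.5729 -0.3451  0.2165] w 1.0017566263161521 t 5.85 F [-1.4 -0.   0.6]
```

View pics/w7.png

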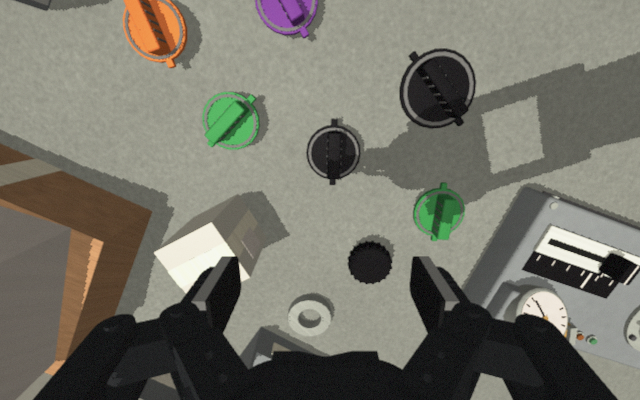

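Run:
```python
from h import *
im=cv2.imread('pics/w7.png'); save(cv2.resize(im[105:200,285:385],None,fx=6,fy=6,interpolation=cv2.INTER_CUBIC),'c7')
```

```text
(no output)
```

View pics/c7.png

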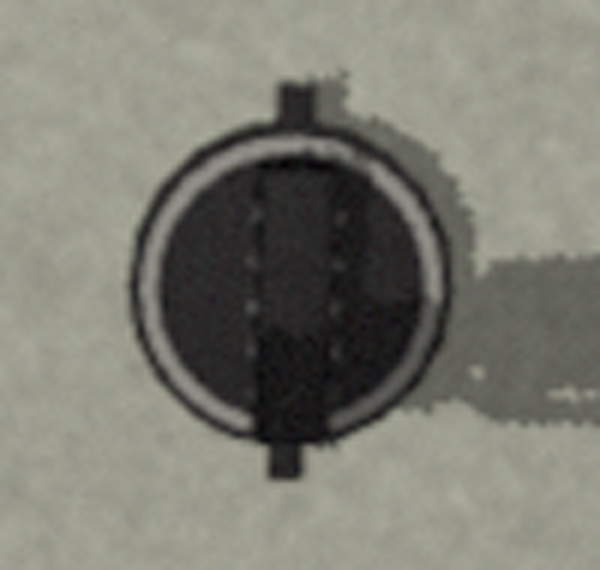

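Run:
```python
from h import *
T=np.load('T7.npy');c=cam('wrist',T); f=lambda u,v:(u/6+285-.42,v/6+105-.42)
d=onz(c,f(290,283),.023); a=onz(c,f(298,83),.021); b=onz(c,f(285,478),.021)
e=a-b; print('disc',d.round(4),'ears mid',((a+b)/2).round(4),np.linalg.norm(e).round(4),np.degrees(np.arctan2(e[1],e[0])).round(2))
l=onz(c,f(130,283),.023);r=onz(c,f(450,283),.023);print('diam',np.linalg.norm(l-r))
print(onz(c,f(298,160),.046).round(4),onz(c,f(291,440),.046).round(4))
y=T[:3,1];print('tool y ang',np.degrees(np.arctan2(y[1],y[0])))
p=(d+(a+b)/2)/2; p[2]=.12; ang=np.arctan2(e[1],e[0])+np.pi/2; goto(p,ang)
```

```text
disc [ 0.5445 -0.3523  0.023 ] ears mid [ 0.5453 -0.3515  0.021 ] 0.075 -148.02
diam 0.06044083408046319
[ 0.5235 -0.3656  0.046 ] [ 0.5654 -0.339   0.046 ]
tool y ang 123.39312093079813
dx,dy,dz [2.79 0.89 9.76] r [ 0.004 -0.001  0.026] | tcp [ 0.5734 -0.3442  0.2175] w 0.9987800106613786 t 5.9 F [0.6 0.1 0.2]
```

play_rows(
  commands=[
    {"dx": 2.8,"dy": 0.9,"dz": 4.0,"rx": 0.004,"ry": 0,"rz": 0.026,"claw": 0},
    {"dx": 2.8,"dy": 0.9,"dz": 8.0,"rx": 0.004,"ry": 0,"rz": 0.026,"claw": 0},
    {"dx": 2.8,"dy": 0.9,"dz": 11.0,"rx": 0.004,"ry": 0,"rz": 0.026,"claw": 0},
    {"dx": 2.8,"dy": 0.9,"dz": 12.0,"rx": 0.004,"ry": 0,"rz": 0.026,"claw": 0},
    {"dx": 2.8,"dy": 0.9,"dz": 12.0,"rx": 0.004,"ry": 0,"rz": 0.026,"claw": 0},
  ],
)

```text
time: 6.4
tool_pos: [0.5436, -0.3498, 0.0957]
tool_rot: [-0.002, -0.276, 0.961, 0.002]
contact_force: [-0.1, -0.7, 0.2]
gripper_width: 1.001
```

Run:
```python
from h import *
goto((0.545,-0.352,0.026),np.radians(122))
T=toolT(); np.save('T8',T); im=grab_frame('wrist'); save(im,'w8'); c=cam('wrist',T); print(proj(c,(0.545,-.352,.046)))
```

```text
dx,dy,dz [-0.01 -0.29  6.97] r [ 0.004 -0.003  0.001] | tcp [ 0.5436 -0.3498  0.0957] w 1.0008754120261663 t 6.4 F [-0.1 -0.7  0.2]
[321.79148058 223.68066329]
```

View pics/w8.png

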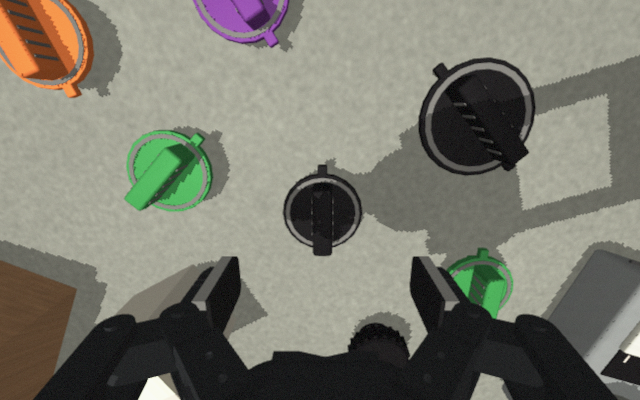

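play_rows(
  commands=[
    {"dx": 0,"dy": -0.3,"dz": 3.0,"rx": 0.004,"ry": -0.003,"rz": 0,"claw": 0},
    {"dx": 0,"dy": -0.3,"dz": 5.5,"rx": 0.004,"ry": -0.003,"rz": 0,"claw": 0},
    {"dx": 0,"dy": -0.3,"dz": 6.9,"rx": 0.004,"ry": -0.003,"rz": 0,"claw": 0},
    {"dx": 0,"dy": -0.3,"dz": 6.9,"rx": 0.004,"ry": -0.003,"rz": 0,"claw": 0},
    {"dx": 0,"dy": -0.3,"dz": 6.9,"rx": 0.004,"ry": -0.003,"rz": 0,"claw": 0},
  ],
)

```text
time: 6.95
tool_pos: [0.5474, -0.3542, 0.0308]
tool_rot: [0.002, -0.276, 0.961, -0.003]
contact_force: [0.0, -0.8, 0.8]
gripper_width: 1.004
```

Run:
```python
from h import *
goto((0.545,-0.352,0.026),np.radians(122))
```

```text
dx,dy,dz [0.09 0.32 0.48] r [-0.006  0.002  0.001] | tcp [ 0.5474 -0.3542  0.0308] w 1.0039873391836645 t 6.95 F [ 0.  -0.8  0.8]
```

play_rows(
  commands=[
    {"dx": 0.1,"dy": 0.3,"dz": 0.4,"rx": -0.006,"ry": 0.002,"rz": 0,"claw": 0},
    {"dx": 0.1,"dy": 0.3,"dz": 0.4,"rx": -0.006,"ry": 0.002,"rz": 0,"claw": 0},
    {"dx": 0.1,"dy": 0.3,"dz": 0.4,"rx": -0.006,"ry": 0.002,"rz": 0,"claw": 0},
  ],
)

```text
time: 7.25
tool_pos: [0.5455, -0.3525, 0.0277]
tool_rot: [0.001, -0.276, 0.961, -0.001]
contact_force: [-0.3, 0.1, 0.4]
gripper_width: 1.001
```

Run:
```python
from h import *
goto((0.545,-0.352,0.026),np.radians(122)); print(monitor.state()['joint_vel'].round(4))
```

```text
dx,dy,dz [0.01 0.07 0.17] r [-0.001  0.001  0.001] | tcp [ 0.5455 -0.3525  0.0277] w 1.0014998743845833 t 7.25 F [-0.3  0.1  0.4]
[ 0.0008  0.0048  0.004   0.0002 -0.0006 -0.    ]
```

play_rows(
  commands=[
    {"dx": 0,"dy": 0.05,"dz": 0.15,"rx": 0,"ry": 0,"rz": 0,"claw": 1},
    {"dx": 0,"dy": 0.05,"dz": 0.15,"rx": 0,"ry": 0,"rz": 0,"claw": 1},
    {"dx": 0,"dy": 0.05,"dz": 0.15,"rx": 0,"ry": 0,"rz": 0,"claw": 1},
    {"dx": 0,"dy": 0.05,"dz": 0.15,"rx": 0,"ry": 0,"rz": 0,"claw": 1},
    {"dx": 0,"dy": 0.05,"dz": 0.15,"rx": 0,"ry": 0,"rz": 0,"claw": 1},
  ],
)

```text
time: 7.75
tool_pos: [0.5451, -0.3521, 0.0262]
tool_rot: [0.001, -0.276, 0.961, -0.0]
contact_force: [-0.3, 1.2, 6.0]
gripper_width: 0.147
```

play_rows(
  commands=[
    {"dx": 0,"dy": 0,"dz": 0,"rx": 0,"ry": 0,"rz": 0,"claw": 1},
    {"dx": 0,"dy": 0,"dz": 0,"rx": 0,"ry": 0,"rz": 0,"claw": 1},
    {"dx": 0,"dy": 0,"dz": 0,"rx": 0,"ry": 0,"rz": 0,"claw": 1},
  ],
)

```text
time: 8.05
tool_pos: [0.5452, -0.3521, 0.0263]
tool_rot: [0.001, -0.276, 0.961, -0.001]
contact_force: [0.7, -0.0, -0.0]
gripper_width: 0.147
```

Run:
```python
from h import *
goto((0.545,-0.352,0.026),np.radians(122)); 
T=toolT(); np.save('T9',T); im=grab_frame('wrist'); save(im,'w9')
```

```text
dx,dy,dz [0.01 0.02 0.03] r [-0.001  0.001  0.001] | tcp [ 0.5452 -0.3521  0.0263] w 0.1465511154015242 t 8.05 F [ 0.7 -0.  -0. ]
```

View pics/w9.png

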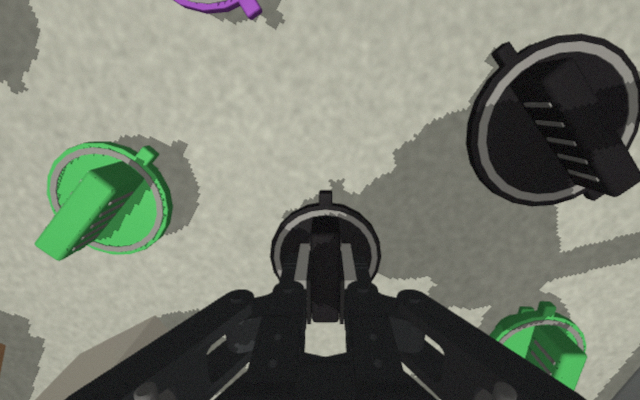

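Run:
```python
from h import *
T=np.load('T9.npy');c=cam('wrist',T); Ti=np.linalg.inv(T)
for p,z in (((325.5,190.5),.022),((325.5,204.5),.023),((271.5,250),.023),((380,250),.023)):
    w=onz(c,p,z); print((Ti@np.append(w,1))[:3].round(4))
# two-view neck 
goto((0.545,-0.352,0.17),np.radians(122))
im=cv2.imread('pics/w9.png'); save(cv2.resize(im[170:300,250:400],None,fx=5,fy=5,interpolation=cv2.INTER_CUBIC),'c9')
```

```text
[ 0.0376 -0.0003  0.0042]
[ 0.0303 -0.0003  0.0033]
[ 0.0038 -0.0299  0.0033]
[0.0038 0.0296 0.0032]
dx,dy,dz [ -0.    -0.   -14.37] r [-0.001  0.001  0.001] | tcp [ 0.5452 -0.3521  0.0263] w 0.14792329463870382 t 8.1 F [-0.5  0.2  0.3]
```

View pics/c9.png

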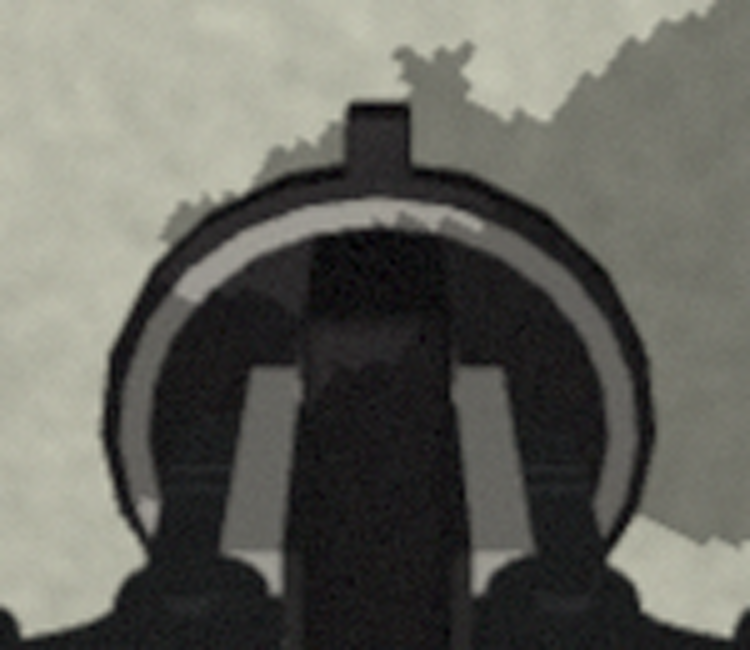

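play_rows(
  commands=[
    {"dx": 0,"dy": 0,"dz": -4,"rx": 0,"ry": 0,"rz": 0,"claw": 1},
    {"dx": 0,"dy": 0,"dz": -8,"rx": 0,"ry": 0,"rz": 0,"claw": 1},
    {"dx": 0,"dy": 0,"dz": -12,"rx": 0,"ry": 0,"rz": 0,"claw": 1},
    {"dx": 0,"dy": 0,"dz": -15,"rx": 0,"ry": 0,"rz": 0,"claw": 1},
    {"dx": 0,"dy": 0,"dz": -17,"rx": 0,"ry": 0,"rz": 0,"claw": 1},
  ],
)

```text
time: 8.6
tool_pos: [0.5457, -0.3525, 0.1996]
tool_rot: [0.002, -0.276, 0.961, -0.002]
contact_force: [0.5, -0.3, -0.8]
gripper_width: 0.146
```

Run:
```python
from h import *
goto((0.4925,0.1065,0.19),np.radians(103.45));
```

```text
dx,dy,dz [-19.86  41.73   0.79] r [-0.005  0.003  0.325] | tcp [ 0.5457 -0.3525  0.1996] w 0.14642483409625873 t 8.6 F [ 0.5 -0.3 -0.8]
```

play_rows(
  commands=[
    {"dx": -1.7,"dy": 3.6,"dz": 0.7,"rx": 0,"ry": 0,"rz": 0.04,"claw": 1},
    {"dx": -3.4,"dy": 7.2,"dz": 0.7,"rx": 0,"ry": 0,"rz": 0.08,"claw": 1},
    {"dx": -5.1,"dy": 10.8,"dz": 0.7,"rx": 0,"ry": 0,"rz": 0.12,"claw": 1},
    {"dx": -6.8,"dy": 14.4,"dz": 0.7,"rx": 0,"ry": 0,"rz": 0.16,"claw": 1},
    {"dx": -8.5,"dy": 18.0,"dz": 0.7,"rx": 0,"ry": 0,"rz": 0.2,"claw": 1},
  ],
)

```text
time: 9.1
tool_pos: [0.5215, -0.1533, 0.1914]
tool_rot: [0.002, -0.178, 0.984, -0.002]
contact_force: [1.4, 0.5, -0.9]
gripper_width: 0.15
```

Run:
```python
from h import *
goto((0.4925,0.1065,0.19),np.radians(103.45));
```

```text
dx,dy,dz [-6.37 25.36  0.06] r [-0.004  0.003  0.123] | tcp [ 0.5215 -0.1533  0.1914] w 0.14961840394028347 t 9.1 F [ 1.4  0.5 -0.9]
```

play_rows(
  commands=[
    {"dx": -1.0,"dy": 4,"dz": 0,"rx": 0,"ry": 0,"rz": 0.03,"claw": 1},
    {"dx": -2.0,"dy": 8,"dz": 0,"rx": 0,"ry": 0,"rz": 0.06,"claw": 1},
    {"dx": -3.0,"dy": 12,"dz": 0,"rx": 0,"ry": 0,"rz": 0.09,"claw": 1},
    {"dx": -4.0,"dy": 16,"dz": 0,"rx": 0,"ry": 0,"rz": 0.12,"claw": 1},
    {"dx": -5.0,"dy": 20,"dz": 0,"rx": 0,"ry": 0,"rz": 0.123,"claw": 1},
  ],
)

```text
time: 9.6
tool_pos: [0.4977, 0.0531, 0.1906]
tool_rot: [0.002, -0.117, 0.993, -0.002]
contact_force: [1.2, 0.1, -0.8]
gripper_width: 0.15
```

Run:
```python
from h import *
goto((0.4925,0.1065,0.15),np.radians(103.45));
```

```text
dx,dy,dz [-0.72  5.33  4.04] r [-0.004  0.003 -0.001] | tcp [0.4977 0.0531 0.1906] w 0.15024728989310884 t 9.6 F [ 1.2  0.1 -0.8]
```

play_rows(
  commands=[
    {"dx": -0.4,"dy": 2.5,"dz": 1.5,"rx": -0.004,"ry": 0.003,"rz": 0,"claw": 1},
    {"dx": -0.7,"dy": 4.5,"dz": 3,"rx": -0.004,"ry": 0.003,"rz": 0,"claw": 1},
    {"dx": -0.7,"dy": 5.3,"dz": 4,"rx": -0.004,"ry": 0.003,"rz": 0,"claw": 1},
    {"dx": -0.7,"dy": 5.3,"dz": 4,"rx": -0.004,"ry": 0.003,"rz": 0,"claw": 1},
    {"dx": -0.7,"dy": 5.3,"dz": 4,"rx": -0.004,"ry": 0.003,"rz": 0,"claw": 1},
  ],
)

```text
time: 10.1
tool_pos: [0.4924, 0.1055, 0.1504]
tool_rot: [0.0, -0.116, 0.993, -0.0]
contact_force: [0.4, 0.3, -0.5]
gripper_width: 0.15
```

Run:
```python
from h import *
goto((0.4925,0.1065,0.125),np.radians(103.45)); 
T=toolT(); np.save('T10',T); im=grab_frame('wrist'); save(im,'w10')
im=grab_frame('scene'); save(cv2.resize(im[150:270,300:460],None,fx=5,fy=5,interpolation=cv2.INTER_CUBIC),'s10')
```

```text
dx,dy,dz [-0.03  0.1   2.54] r [-0.    -0.    -0.001] | tcp [0.4924 0.1055 0.1504] w 0.1498678400548656 t 10.1 F [ 0.4  0.3 -0.5]
```

View pics/w10.png

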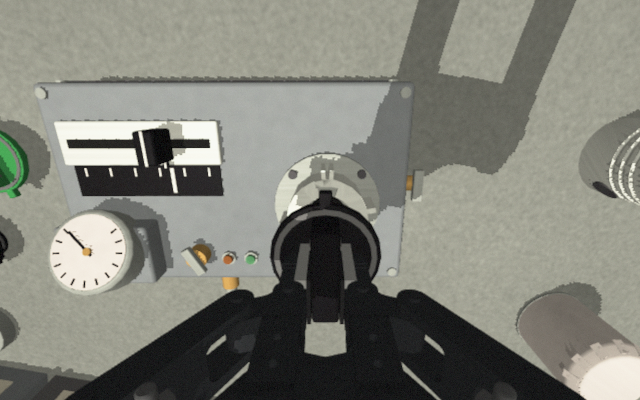

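View pics/s10.png

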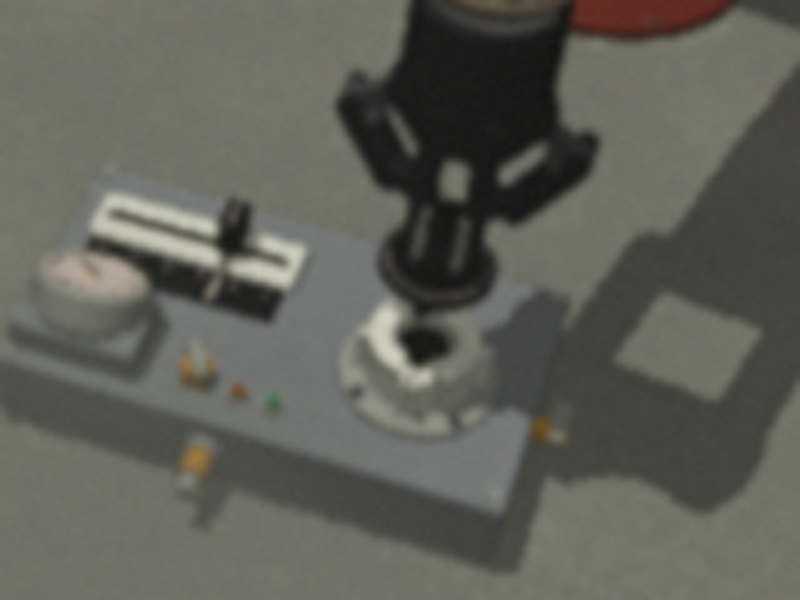

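Run:
```python
from h import *
T=np.load('T10.npy');c=cam('wrist',T); Ti=np.linalg.inv(T)
im=cv2.imread('pics/w10.png'); save(cv2.resize(im[140:260,260:400],None,fx=5.5,fy=5.5,interpolation=cv2.INTER_CUBIC),'c10')
for p,z in (((327,173),.087),((327,165),.087),((327.5,200),.06)):
    w=onz(c,p,z); print(w.round(4),(Ti@np.append(w,1))[:3].round(4))
```

```text
[0.4603 0.0986 0.087 ] [0.0328 0.0008 0.0634]
[0.4547 0.0973 0.087 ] [0.0386 0.0007 0.0634]
[0.4885 0.106  0.06  ] [0.0037 0.0014 0.0904]
```

View pics/c10.png

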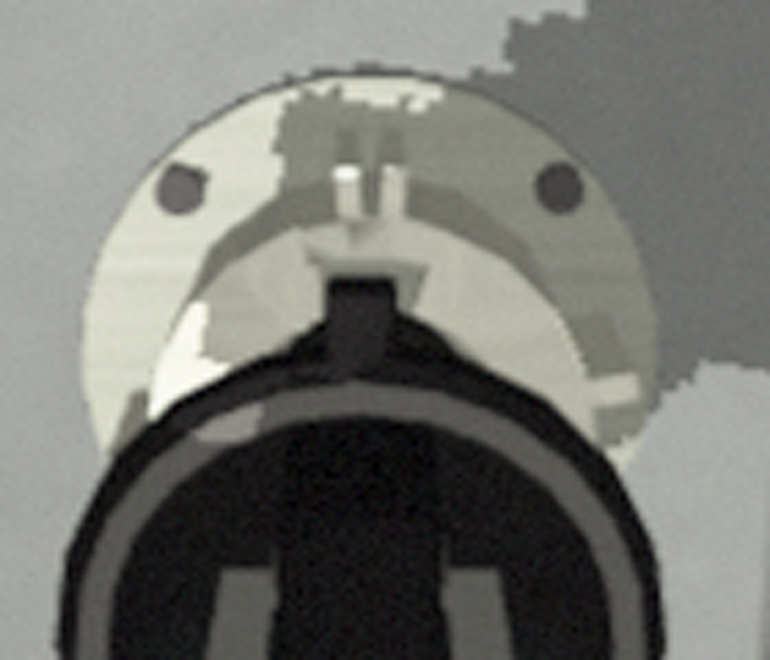

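Run:
```python
from h import *
T=np.load('T10.npy');c=cam('wrist',T); Ti=np.linalg.inv(T)
f=lambda u,v:(u/5.5+260-.4,v/5.5+140-.4)
for n,p,z in (('rib out 36.5',(370,165),.087),('lip 30',(370,224),.091),('slot 25.5',(370,260),.091),('flange top',(370,72),.06),('fl l',(82,340),.06),('fl r',(658,340),.06)):
    w=onz(c,f(*p),z); print(n,(Ti@np.append(w,1))[:3].round(4))
for Tn,pts in (('T6',None),):
    c=cam('wrist',np.load('T6.npy'));Ti=np.linalg.inv(np.load('T6.npy')); ctr=proj(c,(.491,.106,.091)).astype(int)
    g=lambda u,v: np.array([u,v])/6-.42+ctr-50
    for n,p in (('lip top',(325,152)),('lip bot',(275,475)),('l',(132,325)),('r',(472,300)),('slot t',(320,180)),('slot b',(287,447))):
        print(n,onz(c,g(*p),.091).round(4))
```

```text
rib out 36.5 [0.0353 0.0007 0.0634]
lip 30 [0.0285 0.0006 0.0594]
slot 25.5 [0.0237 0.0007 0.0594]
flange top [0.0429 0.0008 0.0904]
fl l [ 0.0025 -0.0425  0.0904]
fl r [0.0025 0.0443 0.0904]
lip top [0.464  0.0993 0.091 ]
lip bot [0.5231 0.1121 0.091 ]
l [0.5018 0.0769 0.091 ]
r [0.483  0.1345 0.091 ]
slot t [0.4688 0.1002 0.091 ]
slot b [0.5174 0.1123 0.091 ]
```

Run:
```python
from h import *
goto((0.4935,0.1066,0.122),np.radians(103.45));
```

```text
dx,dy,dz [-0.06  0.13  2.93] r [-0.     0.002 -0.002] | tcp [0.4931 0.1052 0.1513] w 0.14945783331512474 t 10.2 F [-0.5  0.3 -0.7]
```

play_rows(
  commands=[
    {"dx": -0.06,"dy": 0.13,"dz": 1.5,"rx": 0,"ry": 0.002,"rz": 0,"claw": 1},
    {"dx": -0.06,"dy": 0.13,"dz": 2.4,"rx": 0,"ry": 0.002,"rz": 0,"claw": 1},
    {"dx": -0.06,"dy": 0.13,"dz": 2.9,"rx": 0,"ry": 0.002,"rz": 0,"claw": 1},
    {"dx": -0.06,"dy": 0.13,"dz": 2.9,"rx": 0,"ry": 0.002,"rz": 0,"claw": 1},
    {"dx": -0.06,"dy": 0.13,"dz": 2.9,"rx": 0,"ry": 0.002,"rz": 0,"claw": 1},
  ],
)

```text
time: 10.7
tool_pos: [0.4934, 0.1066, 0.122]
tool_rot: [-0.0, -0.116, 0.993, -0.0]
contact_force: [-0.2, 0.2, -0.9]
gripper_width: 0.146
```

Run:
```python
from h import *
goto((0.4935,0.1066,0.112),np.radians(103.45)); 
T=toolT(); np.save('T11',T); im=grab_frame('wrist'); save(cv2.resize(im[140:260,260:400],None,fx=5.5,fy=5.5,interpolation=cv2.INTER_CUBIC),'c11')
```

```text
dx,dy,dz [-0.02  0.    1.  ] r [-0.    -0.001 -0.002] | tcp [0.4934 0.1066 0.122 ] w 0.14609768896313458 t 10.7 F [-0.2  0.2 -0.9]
```

View pics/c11.png

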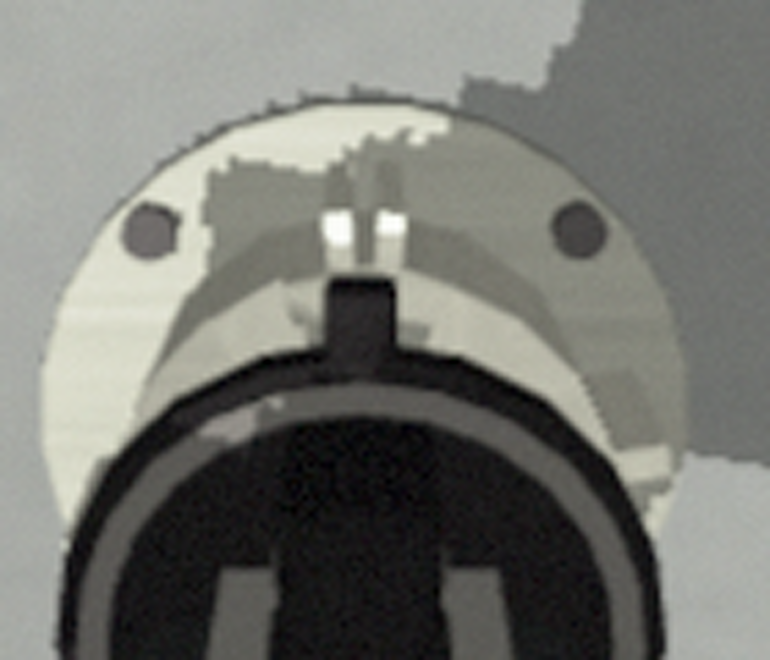

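Run:
```python
from h import *
T=np.load('T11.npy');c=cam('wrist',T); Ti=np.linalg.inv(T)
f=lambda u,v:(u/5.5+260-.4,v/5.5+140-.4)
for n,p,z in (('rib out 36.5',(365,211),.087),('lip 30',(365,272),.091),('ear37.5',(361,280),.122-.0053),('flange top',(365,100),.06),('fl l',(40,390),.06),('fl r',(688,390),.06)):
    w=onz(c,f(*p),z); print(n,(Ti@np.append(w,1))[:3].round(4))
```

```text
rib out 36.5 [ 0.0363 -0.0001  0.0351]
lip 30 [ 0.0303 -0.0001  0.0311]
ear37.5 [ 0.037  -0.0006  0.0054]
flange top [0.0439 0.     0.0621]
fl l [ 0.005  -0.0434  0.0621]
fl r [0.0049 0.0432 0.062 ]
```

play_rows(
  commands=[
    {"dx": 0,"dy": 0,"dz": 0.5,"rx": 0,"ry": 0,"rz": 0,"claw": 1},
    {"dx": 0,"dy": 0,"dz": 0.9,"rx": 0,"ry": 0,"rz": 0,"claw": 1},
    {"dx": 0,"dy": 0,"dz": 1.1,"rx": 0,"ry": 0,"rz": 0,"claw": 1},
    {"dx": 0,"dy": 0,"dz": 1.1,"rx": 0,"ry": 0,"rz": 0,"claw": 1},
  ],
)

```text
time: 11.15
tool_pos: [0.4932, 0.1066, 0.1109]
tool_rot: [-0.0, -0.116, 0.993, -0.0]
contact_force: [1.0, 0.7, -1.6]
gripper_width: 0.149
```

Run:
```python
from h import *
goto((0.4935,0.1066,0.1003),np.radians(103.45));
```

```text
dx,dy,dz [-0.03 -0.01  1.06] r [-0.    -0.001 -0.002] | tcp [0.4932 0.1066 0.1109] w 0.1487742661119787 t 11.15 F [ 1.   0.7 -1.6]
```

play_rows(
  commands=[
    {"dx": 0,"dy": 0,"dz": 0.3,"rx": 0,"ry": 0,"rz": 0,"claw": 1},
    {"dx": 0,"dy": 0,"dz": 0.6,"rx": 0,"ry": 0,"rz": 0,"claw": 1},
    {"dx": 0,"dy": 0,"dz": 0.9,"rx": 0,"ry": 0,"rz": 0,"claw": 1},
    {"dx": 0,"dy": 0,"dz": 1.05,"rx": 0,"ry": 0,"rz": 0,"claw": 1},
    {"dx": 0,"dy": 0,"dz": 1.05,"rx": 0,"ry": 0,"rz": 0,"claw": 1},
  ],
)

```text
time: 11.65
tool_pos: [0.4939, 0.1067, 0.1018]
tool_rot: [-0.0, -0.116, 0.993, -0.0]
contact_force: [-2.5, -1.1, 8.5]
gripper_width: 0.149
```

Run:
```python
from h import *
goto((0.4935,0.1066,0.1003),np.radians(103.45)); 
T=toolT(); np.save('T12',T); im=grab_frame('wrist'); save(cv2.resize(im[140:280,250:400],None,fx=5,fy=5,interpolation=cv2.INTER_CUBIC),'c12')
```

```text
dx,dy,dz [0.04 0.   0.15] r [-0.    -0.    -0.002] | tcp [0.4939 0.1067 0.1018] w 0.14859654385654952 t 11.65 F [-2.5 -1.1  8.5]
```

View pics/c12.png

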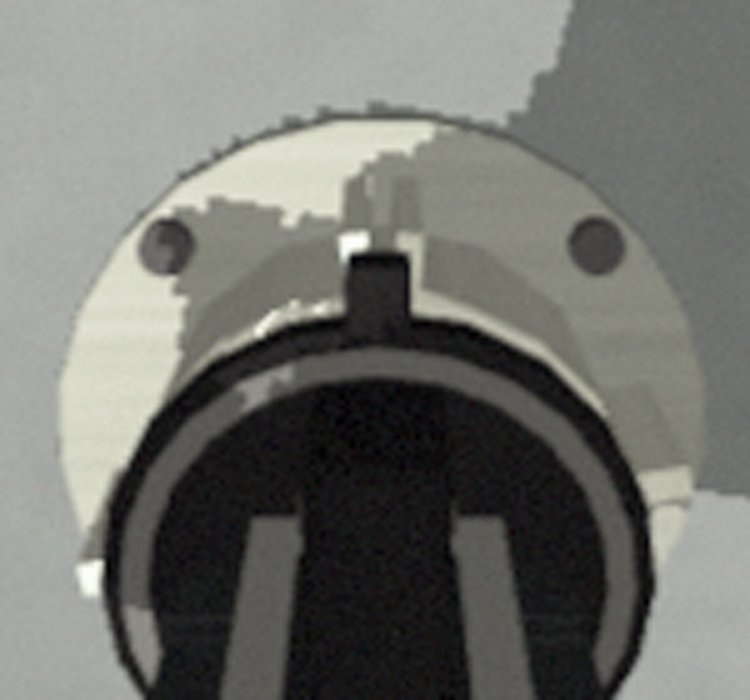

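play_rows(
  commands=[
    {"dx": 0,"dy": 0,"dz": 0.2,"rx": 0,"ry": 0,"rz": 0,"claw": 1},
    {"dx": 0,"dy": 0,"dz": 0.4,"rx": 0,"ry": 0,"rz": 0,"claw": 1},
    {"dx": 0,"dy": 0,"dz": 0.4,"rx": 0,"ry": 0,"rz": 0,"claw": 1},
    {"dx": 0,"dy": 0,"dz": 0.4,"rx": 0,"ry": 0,"rz": 0,"claw": 1},
  ],
)

```text
time: 12.1
tool_pos: [0.4941, 0.1067, 0.1003]
tool_rot: [-0.0, -0.116, 0.993, -0.0]
contact_force: [-7.9, -0.4, 12.7]
gripper_width: 0.15
```

Run:
```python
from h import *
goto((0.4935,0.1066,0.1003),np.radians(103.45));
```

```text
dx,dy,dz [ 0.06  0.   -0.  ] r [-0.    -0.001 -0.002] | tcp [0.4941 0.1067 0.1003] w 0.14960379846786961 t 12.1 F [-7.9 -0.4 12.7]
```

play_rows(
  commands=[
    {"dx": 0.08,"dy": 0,"dz": 0.3,"rx": 0,"ry": 0,"rz": 0,"claw": 1},
    {"dx": 0.08,"dy": 0,"dz": 0.3,"rx": 0,"ry": 0,"rz": 0.08,"claw": 1},
    {"dx": 0.08,"dy": 0,"dz": 0.3,"rx": 0,"ry": 0,"rz": 0.16,"claw": 1},
    {"dx": 0.08,"dy": 0,"dz": 0.3,"rx": 0,"ry": 0,"rz": 0.24,"claw": 1},
    {"dx": 0.08,"dy": 0,"dz": 0.3,"rx": 0,"ry": 0,"rz": 0.32,"claw": 1},
  ],
)

```text
time: 12.6
tool_pos: [0.4947, 0.1076, 0.1003]
tool_rot: [0.001, 0.045, 0.999, 0.001]
contact_force: [-4.7, 3.3, 13.4]
gripper_width: 0.147
```

Run:
```python
from h import *
goto((0.4935,0.1066,0.1003),np.radians(103.45-40)); print(monitor.state()['ft_torque'])
```

```text
dx,dy,dz [ 0.11 -0.11 -0.  ] r [0.002 0.002 0.374] | tcp [0.4947 0.1076 0.1003] w 0.1466513991458505 t 12.6 F [-4.7  3.3 13.4]
[0.39150733 0.91225856 0.24550494]
```

play_rows(
  commands=[
    {"dx": 0.08,"dy": -0.08,"dz": 0.3,"rx": 0,"ry": 0,"rz": 0.08,"claw": 1},
    {"dx": 0.08,"dy": -0.08,"dz": 0.3,"rx": 0,"ry": 0,"rz": 0.16,"claw": 1},
    {"dx": 0.08,"dy": -0.08,"dz": 0.3,"rx": 0,"ry": 0,"rz": 0.25,"claw": 1},
    {"dx": 0.08,"dy": -0.08,"dz": 0.3,"rx": 0,"ry": 0,"rz": 0.34,"claw": 1},
    {"dx": 0.08,"dy": -0.08,"dz": 0.3,"rx": 0,"ry": 0,"rz": 0.375,"claw": 1},
  ],
)

```text
time: 13.1
tool_pos: [0.4948, 0.1079, 0.1003]
tool_rot: [0.001, 0.231, 0.973, 0.002]
contact_force: [-6.7, 2.9, 13.9]
gripper_width: 0.149
```

Run:
```python
from h import *
goto((0.4935,0.1066,0.1003),np.radians(103.45-40)); print(monitor.state()['ft_torque'])
T=toolT(); np.save('T13',T); im=grab_frame('wrist'); save(cv2.resize(im[140:300,240:420],None,fx=4.2,fy=4.2,interpolation=cv2.INTER_CUBIC),'c13')
```

```text
dx,dy,dz [ 0.06 -0.18 -0.  ] r [ 0.005  0.002 -0.003] | tcp [0.4948 0.1079 0.1003] w 0.1489991559191994 t 13.1 F [-6.7  2.9 13.9]
[0.43716893 1.10976522 0.24596771]
```

View pics/c13.png

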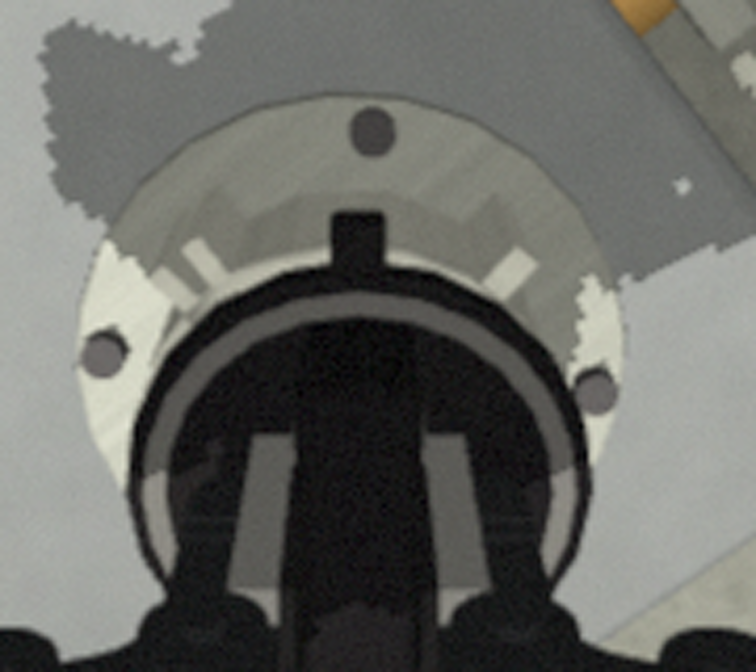

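Run:
```python
from h import *
im=grab_frame('wrist'); save(im,'w14'); im=grab_frame('scene'); save(im,'s14'); goto((0.4935,0.1066,0.1003),np.radians(103.45-40))
```

```text
dx,dy,dz [ 0.05 -0.18 -0.  ] r [ 0.005  0.002 -0.001] | tcp [0.4947 0.108  0.1003] w 0.14518578147006503 t 13.25 F [-5.7  3.2 13.8]
```

View pics/w14.png

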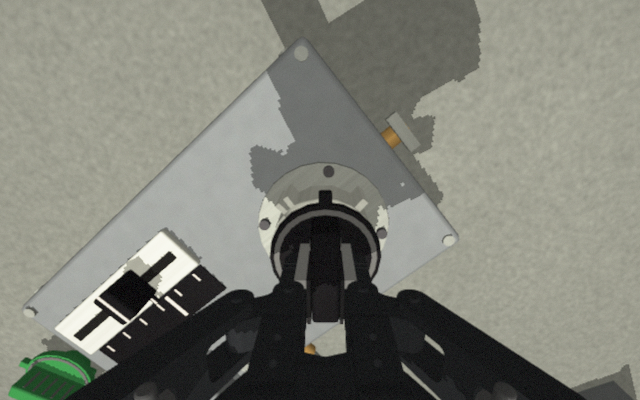

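View pics/s14.png

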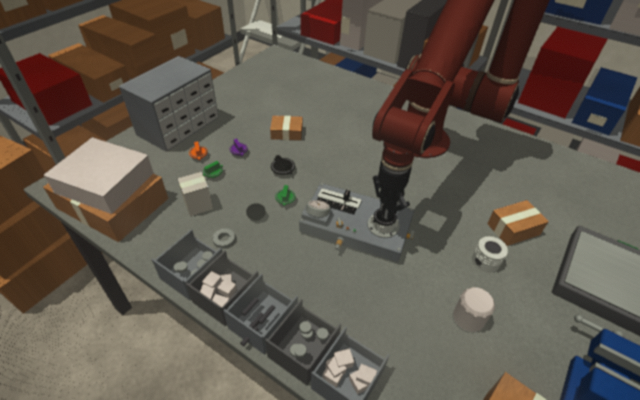

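The cap is fully down and turned 40 deg, with its ear about midway between the entry ribs and the lock rib. The slide is still on the long mark and everything else on the bench is where it was, so I am handing the job in.

Run:
```python
from h import *
print(ticket.job_done())
s=monitor.state(); print(s['time'],s['tool_pos'],s['contact_force'],s['gripper_width'])
```

```text
the job is handed in; nothing more can be done
None
the job is handed in; nothing more can be done
```

I slid the tester's slide to the long mark, put the smaller black bar-grip cap into the neck's slots and pressed it down. I then turned it clockwise halfway and handed in at about 13 s, with the cap still gripped, pressed and half turned.

Last checks before handing in:
- **Slide:** its line stood level with the long mark in a wrist picture taken after I let go (about 0.070 m). It looked unmoved in the last pictures.
- **Depth:** the tool was at 0.1003 m, which puts the cap's origin about 17 mm below the rim (fully down). The upward force was about 14 N.
- **Turn:** the tool had turned 40 deg from the slots. The picture shows the ear about midway between the entry ribs and the lock rib.
- **Grip:** the opening was steady at about 0.145–0.15, the bar's thickness.
- **Bystanders:** none of the other caps or parts looked moved in the last scene picture.

One small disagreement: the tool ended about 2 mm from my measured neck axis, with about 6 N of side force. That is the cap leaning on the neck's wall, within the 5 mm allowed. Handing in reported no verdict, and the state could not be read afterwards.

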